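Seat a folded cover in its fixture and lock the toggle clamp

ROBOT

A 7-joint arm with a two-finger parallel gripper is mounted at the origin on the work surface. World frame = base frame: x ahead of the robot, y to its left, z up, the work surface at z = 0. Lengths are in m, angles in degrees, forces in N, time in s.
With the tool pointing down it reaches from about 0.425 to 0.8 m from the base axis. Payload 8.3 kg.
Tool frame: the origin (TCP) lies on the mounting face of the last link; the fingertips stand 173 mm ahead of it and the grasp point (between the pads) lies 155 mm ahead of it; z points along the fingers, y is the direction in which the jaws open and shut (so a half turn about z gives the same grasp; the last joint's range is limited). The gripper opens to 85 mm and grips with 20 to 120 N. Pads are 22 mm wide; open, the fingers measure 114 mm over their backs; the gripper's body (76 mm by 85 mm) begins 54 mm behind the grasp point. The pads swing forward as they close: fully open they stand 13 mm farther back than shut.
Start: joints at [-68.921, 21.967, 0.94, 78.501, -0.361, 79.538, -2.664], TCP at [0.261, 0.568, 0.405] pointing down, gripper open.
Joint ranges: [-169.22, 169.22], [-14.56, 117.87], [-87.37, 89.26], [10.42, 133.3], [-82.24, 262.24], [0.94, 117.77], [-172.7, 172.7]. Speed limits (degrees/s): [136.94, 136.94, 172.46, 172.46, 180, 180, 180].

INTERFACE

Orientations are given as [roll, pitch, yaw] about the fixed x, y, z axes, in that order (R = Rz(yaw) Ry(pitch) Rx(roll)).
In Python, from cell import * gives the robot as it stands.
- The arm moves only by the tool jog_arm, never from a script. Its argument "moves" is a list of rows, each a list of 5 numbers: the shift along the tool's x, y, z in m, then the turn about the tool's z in degrees, then the finger opening in m, from 0 to 0.0854. In form: [[dx, dy, dz, yaw, fingers], ...]. A call has 1 to 20 rows; each row shifts and turns the commanded pose from where the row before left it, along the tool's axes as they then stand; what a row does not reach is not made up. A row lasts 1/12 s, in which the tool goes at most 41.7 mm and 7.16 degrees, less where a joint would pass 70% of its speed; a pose out of reach is approached as far as the arm can. A call with a gripper value outside its range is refused whole. The fingers move at their own pace and stop on an object; "squeeze" is the grip in N (left out, the last holds). Time passes only in rows, so rows that do not move let the fingers close. It gives the time, the measured TCP pose, the force and the opening at its end, in the units of the state.
- observe(): the state, without advancing time (a new reading comes with each control period).
- read_camera(name): name is "scene" or "top"; returns the picture (384x512x3 uint8, red, green, blue); there is no depth.
- camera_params(name): a dict with "fov_y" (degrees; the focal length in pixels is half the picture's height over the tangent of half this angle, whatever the lens; pixels are square), "cx", "cy" (the principal point, pixels), "k1" (the pictures are not rectified: a ray, as slopes to the right and down, at radius r is drawn at 1 + k1 r^2 times it, then the intrinsics apply), "R" (3x3) and "t" (3): a world point X has camera coordinates R X + t. Camera axes: x right, y down, z forward; pixel columns grow to the right and rows downward; lengths in m; the calibration is good to about 2 mm. A picture is of the moment at which its call begins. camera_params takes no time and is no camera call.
- finish_job(): hands the job in, once; it reports no verdict.
Trained networks look in the newest picture that a camera, given by its name, has taken for a name from the list of things; names that differ only in an ending like _2 or _b are one class to them, and where a whole thing is asked for, a point or a joint stands for the part that bears it (a point fixed in the world has none). Each returns a list of dicts, best first, with "conf" (0 to 1); they miss things now and then, are a little off and sometimes report something else, mostly with a low value. They report only what shows in the picture. A call takes as long as a camera call.
- recognise(camera, query): "point" ([column, row] in pixels, amid what is visible of it).
- silhouettes(camera, query): "pixels" (384x512 bool, what is visible of it) and "point" ([column, row] in pixels, amid what is visible of it).
- pinpoint(camera, query): "point" ([column, row] in pixels: a listed point, or the origin of a listed thing).
The state is a dict: "t": time; "joint_pos": joint angles; "qd": joint speeds; "joint_torque": joint torques, N m; "eef_pos": TCP position; "ee_rot": TCP orientation; "contact_force": force on the tool from outside, world axes, zero at the start; "ft_torque": the same for the moment, N m; "width": finger opening in m.
Only numpy, scipy, OpenCV 4.12 (cv2) and the standard library are available. Lean on these libraries where they do the work, as an engineer would, in place of code of your own. Each camera call takes 0.05 s, during which the arm holds its last target.

TASK

Without gripping or lifting anything, push the loose aluminium cover along the fixture until it sits fully home against the steel end stop. Then push the toggle clamp's upright handle over, away from the cover, past its dead point until it snaps down into lock and the rubber pad presses on the cover. Leave the other things on the bench where they are.

Things in the scene. Friction and masses are not known exactly. Their poses are not given: they have to be found in the camera images.
- fixture: Fixed flat dark steel plate, 285 (x) x 160 (y) x 12 mm, top at 12 mm. Origin on the bench surface; plate spans x = -150 to +135 mm, y = +/-80. Its +x points from the open loading end to the toggle clamp. On it two steel guide rails along x at y = +/-34.5 mm (8 wide, 10 high, x = -120 to +45). Clamp cheeks: x = 60 to 110, y = +/-19 mm, 64 mm above the bench.
- stop_face (a point): Middle of the end stop's face towards the loading end, at x = 45, y = 0, z = 23 mm in the fixture frame. The stop is a dark steel bar across the plate, 70 mm wide, 22 mm high above the plate. The cover is home when its end wall touches this face.
- cover: Loose folded aluminium cover, an upside-down tray, 105 (x) x 56 (y) x 34 mm high, 0.25 to 0.5 kg, flat closed ends. Origin at the centre of its underside. It lies on the plate between the rails (2.5 mm play each side), axes along the fixture's, 25 to 50 mm short of the end stop; home when its origin is at x = -7.5 mm in the fixture frame. Slides with a few newtons.
- clamp_handle (a joint): Handle angle (rad) about the fixture's +y: 0 open (leaning 0.30 rad from upright to the loading end), growing as the top swings to the fixture's +x. Dead point 0.80, i.e. 0.50 rad past upright: short of it the handle springs back to 0, past it it snaps by itself to 1.50 and stays locked. Needs about 1 N m (9 N at 110 mm from the pivot) from the start, fading to none at the dead point.
- handle_pivot (a point): Pivot axis of the handle, at x = 92, y = 0, z = 57 mm in the fixture frame.
- handle_top (a point): Top end of the handle on its axis, 145 mm from the pivot; the handle is a steel rod with a black rubber sleeve of 20 mm diameter from 70 to 145 mm from the pivot. Moves with the handle.
- clamp_pad: Rubber pad, 18 mm across, under the pressing arm that the handle drives. Origin at the arm's pivot (x = 75, z = 59 mm in the fixture frame), pad 65 mm out. Open, the arm points 0.70 rad up to the loading end, reaching 80 mm from its pivot and under 125 mm above the bench; locked, it is level and the sprung pad presses on the cover at fixture x = 10 mm with about 5 N.
- standoff: Loose steel tube, 20 mm diameter, 30 mm high, standing on the fixture plate beside a rail. Origin under its centre. Not to be disturbed.
- screwdriver: Screwdriver lying on the bench beside the fixture, about 200 mm long. Not to be disturbed.
- oil_bottle: White bottle, 32 mm diameter, 85 mm high, standing beside the fixture. Not to be disturbed.
- motor: Small dark motor standing shaft up, 62 mm diameter, 103 mm high. Not to be disturbed.
- motor_plate: Aluminium plate with holes, 90 x 80 x 8 mm, lying on the bench. Not to be disturbed.
- screw_cup: Black open cup, 72 mm across, 55 mm high. Not to be disturbed.
- wrench: Steel wrench lying on the bench. Not to be disturbed.

How it is judged (in metres and radians):
On the way, in this order (a step that is already met when the one before it is completed fails the run):
1. the cover is home against the end stop, the clamp still open (x of cover in the frame of fixture between -0.0115 and -0.0035 m and value of joint clamp_handle below 0.4 rad), for 0.2 s.
2. the handle has snapped past its dead point into lock (x of cover in the frame of fixture between -0.0115 and -0.0035 m and value of joint clamp_handle above 1.42 rad), for 0.2 s.
At the end, for the whole second after the job is handed in: The cover lies flat on the plate within 4 mm of home against the end stop, at rest; the handle is locked (joint above 1.42 rad) and the pad presses on the cover with more than 1 N (all of step 2 and contact force between clamp_pad and cover above 1 N and z of cover in the frame of fixture below 0.016 m and angle between cover's own z axis and vertical below 0.06 rad and linear speed of cover below 0.02 m/s); the robot touches nothing.
It fails at once if the cover is lifted or tipped (z of cover in the frame of fixture above 0.022 m or angle between cover's own z axis and vertical above 0.2 rad).
It fails at once if the clamp is thrown past its dead point before the cover is home (more than 4 mm short) (value of joint clamp_handle above 0.9 rad and x of cover in the frame of fixture below -0.0115 m).
It fails at once if another thing on the bench is moved by more than 30 mm (distance of any of standoff, screwdriver, oil_bottle, motor, motor_plate, screw_cup, wrench from where it was at the start of the episode above 0.03 m).
It also fails if it takes over 48 s, if anything falls off the work surface, if the arm or the gripper's body presses on something with over 40 N, if the wrist force passes 120 N, or if a joint passes its speed limit or range.

## Working session

There is one attempt and no reset: what is moved stays moved. The work goes in short steps, Python scripts to look and compute and a tool call to move; the robot and the scene stay as the last step left them, time stands still between calls to the robot, and variables do not carry over. Pictures are saved under pics/ and viewed, and the job is handed in when it is done.

Besides the shell and the picture viewer there is one more tool, called after "Request:" by a JSON object that holds its "api" and its "payload", one argument or row to a line. jog_arm: Moves the arm, as the interface text tells. Its arguments: {"type":"object","properties":{"moves":{"type":"array","items":{"type":"array","items":{"type":"number"}}},"squeeze":{"type":"number"}},"required":["moves"]}

```bash
mkdir -p pics; ls; cat > h.py <<'E'
import numpy as np, cv2
from cell import *
def cam(n):
    p=camera_params(n); return p
def pix2ray(n,uv):
    p=cam(n); f=192/np.tan(np.radians(p['fov_y']/2))
    d=np.array([(uv[0]-p['cx'])/f,(uv[1]-p['cy'])/f]); u=d.copy()
    for _ in range(30): u=d/(1+p['k1']*(u@u))
    R=np.array(p['R']);t=np.array(p['t'])
    return -R.T@t, R.T@np.array([u[0],u[1],1])
def at_z(n,uv,z):
    o,d=pix2ray(n,uv); return o+d*(z-o[2])/d[2]
def proj(n,X):
    p=cam(n); f=192/np.tan(np.radians(p['fov_y']/2))
    c=np.array(p['R'])@np.array(X)+np.array(p['t']); u=c[:2]/c[2]; u=u*(1+p['k1']*(u@u))
    return np.array([p['cx'],p['cy']])+f*u
def save(n,name,s=1.5):
    im=read_camera(n); cv2.imwrite('pics/'+name,cv2.resize(im[:,:,::-1],None,fx=s,fy=s)); return im
E
python3 - <<'E'
from h import *
np.set_printoptions(precision=4,suppress=True)
for n in ['scene','top']:
    save(n,n+'0.png'); p=cam(n); print(n,p['fov_y'],p['k1'],-np.array(p['R']).T@p['t'])
for n in ['scene','top']:
    for q in ['fixture','stop_face','cover','handle_pivot','handle_top','clamp_pad','standoff','oil_bottle','screwdriver','motor','screw_cup']:
        r=pinpoint(n,q); print(n,q,[(np.round(a['point'],1),round(a['conf'],2)) for a in r[:2]])
print(observe())
E
```

```text
pics
scene 55.34006714161931 -0.02124911028297143 [ 1.1832 -0.4168  0.6481]
top 57.78710589475877 0.01507312535094702 [0.4507 0.0017 1.3261]
scene fixture []
scene stop_face [(array([234.1, 223. ]), 0.6)]
scene cover [(array([214. , 239.1]), 0.73), (array([233.1, 222.5]), 0.48)]
scene handle_pivot [(array([244.1, 199.7]), 0.8)]
scene handle_top [(array([233.3, 167.5]), 0.63), (array([325.5, 173.9]), 0.3)]
scene clamp_pad [(array([239.7, 207.2]), 0.48), (array([ 93.7, 271.3]), 0.3)]
scene standoff [(array([194.3, 237.8]), 0.47)]
scene oil_bottle [(array([252.5, 264.1]), 0.54)]
scene screwdriver [(array([184.3, 223.7]), 0.55)]
scene motor [(array([136.6, 335.6]), 0.61)]
scene screw_cup [(array([361.8, 214. ]), 0.92), (array([232.1, 165.5]), 0.4)]
top fixture [(array([266.6, 206.6]), 0.77)]
top stop_face [(array([258.9, 213.9]), 0.69), (array([279. , 202.1]), 0.65)]
top cover [(array([278.8, 199.7]), 0.93)]
top handle_pivot [(array([266.1, 171.9]), 0.55), (array([247.6, 219. ]), 0.45)]
top handle_top [(array([254.5, 212.9]), 0.65)]
top clamp_pad []
top standoff [(array([288.2, 213.7]), 0.52), (array([265.9, 172.1]), 0.5)]
top oil_bottle [(array([266.5, 173.6]), 0.45)]
top screwdriver [(array([286.3, 232.1]), 0.65)]
top motor [(array([349.5, 169.5]), 0.63)]
top screw_cup [(array([160.8, 169.4]), 0.71)]
{'t': 1.2, 'joint_pos': array([-68.9191,  21.9663,   0.9406,  78.5022,  -0.3599,  79.5384,
        -2.6645]), 'qd': array([ 0.0066, -0.0052, -0.0692, -0.0588, -0.0766,  0.0133, -0.0281]), 'joint_torque': array([  0.0003, -62.7344,   0.8428, -37.21  ,   0.0164,   0.0025,
         0.    ]), 'eef_pos': array([0.261 , 0.5679, 0.4047]), 'ee_rot': array([-179.9958,   -0.0019,  155.3169]), 'contact_force': array([ 0.2846,  0.7383, -0.9382]), 'ft_torque': array([ 0.0609,  0.0037, -0.028 ]), 'width': 0.0853071914081127}
```

View pics/scene0.png

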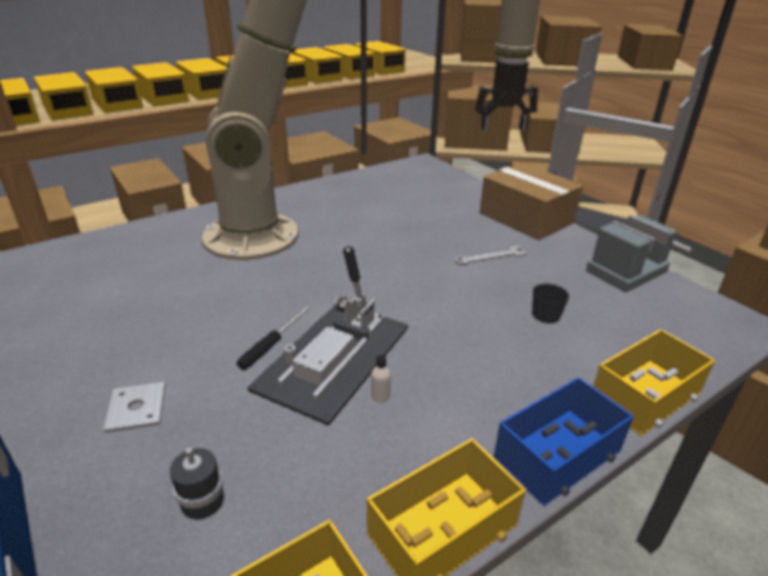

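View pics/top0.png

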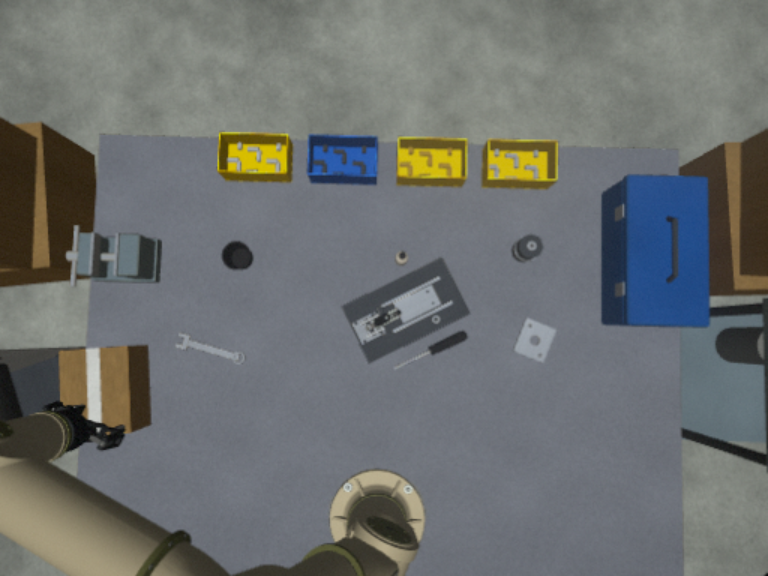

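The top view shows the plate with corners near (294,172), (313,210), (247,242) and (229,204) px. The loading end is on the right and the clamp on the left, with the standoff at about (291,213) and the bottle at about (268,171). Next I'll fit the pose.

```bash
python3 - <<'E'
from h import *
np.set_printoptions(precision=4,suppress=True)
im=read_camera('top'); c=im[155:260,215:330]; cv2.imwrite('pics/topc.png',cv2.resize(c[:,:,::-1],None,fx=6,fy=5.7,interpolation=cv2.INTER_CUBIC)) 
cv2.imwrite('pics/topc.png',cv2.resize(c[:,:,::-1],None,fx=5.6,fy=5.6,interpolation=cv2.INTER_CUBIC))
im=read_camera('scene'); c=im[150:290,150:290]; cv2.imwrite('pics/scc.png',cv2.resize(c[:,:,::-1],None,fx=4.2,fy=4.2,interpolation=cv2.INTER_CUBIC))
for n in ['top']:
    s=silhouettes(n,'fixture'); 
    for a in s[:2]:
        print(a['conf'],a['pixels'].sum())
    m=s[0]['pixels'].astype(np.uint8)
    cs=max(cv2.findContours(m,0,cv2.CHAIN_APPROX_NONE)[0],key=cv2.contourArea)[:,0,:]
    X=np.array([at_z(n,p,0.012)[:2] for p in cs])
    r=cv2.minAreaRect((X*1000).astype(np.float32)); print(r); print(cv2.boxPoints(r))
for q,z in [('cover',.012),('cover',.046)]:
    s=silhouettes('top','cover')[0]; print(s['conf'],s['pixels'].sum(),s['point'])
    m=s['pixels'].astype(np.uint8)
    cs=max(cv2.findContours(m,0,cv2.CHAIN_APPROX_NONE)[0],key=cv2.contourArea)[:,0,:]
    X=np.array([at_z('top',p,z)[:2] for p in cs])
    print(z,cv2.minAreaRect((X*1000).astype(np.float32)))
E
```

```text
0.92 2854
((514.958740234375, -57.28630065917969), (163.92514038085938, 287.1501159667969), 28.391807556152344)
[[ 374.5852   30.046 ]
 [ 511.1246 -222.5647]
 [ 655.3323 -144.6186]
 [ 518.7928  107.9921]]
0.74 391 [277.0, 203.6]
0.012 ((528.3947143554688, -84.6452865600586), (54.05813980102539, 105.23858642578125), 28.1875)
0.74 391 [277.0, 203.6]
0.046 ((526.385498046875, -82.410400390625), (52.65947341918945, 102.51567840576172), 28.187482833862305)
```

View pics/topc.png

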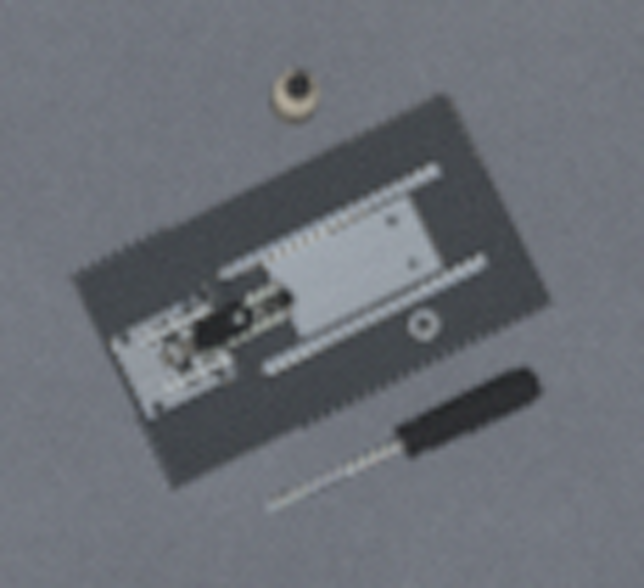

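View pics/scc.png

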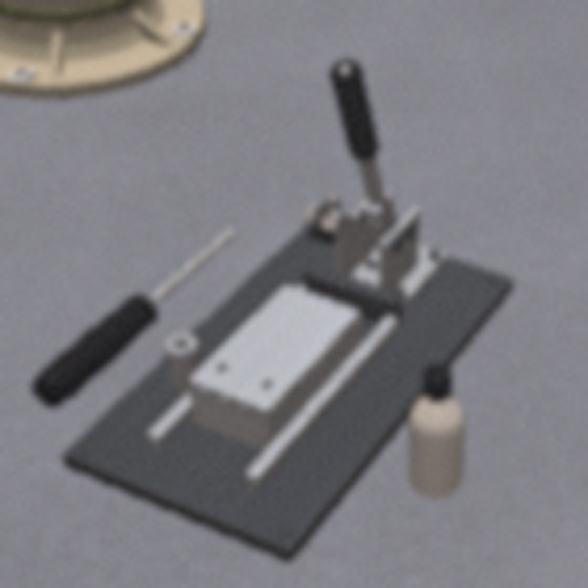

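```bash
cat >> h.py <<'E'
def fit_plate():
    im=read_camera('top'); g=cv2.GaussianBlur(im,(0,0),0.7).astype(float).mean(2)
    from scipy.optimize import least_squares
    from scipy.ndimage import map_coordinates
    return g
E
python3 - <<'E'
from h import *
from scipy.optimize import minimize
from scipy.ndimage import map_coordinates
np.set_printoptions(precision=4,suppress=True)
ims={n:cv2.GaussianBlur(read_camera(n),(0,0),0.6).astype(float).mean(2) for n in ['top','scene']}
cr=np.array([(445,93),(551,300),(175,488),(75,274)])/5.6+[215,155]-0.4
C=np.array([at_z('top',p,.012)[:2] for p in cr]); print(C, np.linalg.norm(np.roll(C,-1,0)-C,axis=1))
# edge contrast fit
def W(th,o,P):
    c,s=np.cos(th),np.sin(th); P=np.asarray(P,float); return np.c_[o[0]+c*P[:,0]-s*P[:,1],o[1]+s*P[:,0]+c*P[:,1],P[:,2]]
d=.006
def edges(off):
    L=[]
    xs=np.linspace(-.145,.13,80); ys=np.linspace(-.075,.075,50)
    L+=[(x,.08+off,.012) for x in xs]+[(x,-.08-off,.012) for x in xs]+[(-.15-off,y,.012) for y in ys]+[(.135+off,y,.012) for y in ys]
    return np.array(L)
for names in [['top'],['scene'],['top','scene']]:
    def cost(v):
        c=0
        for n in names:
            I=ims[n]
            def s(o):
                uv=np.array([proj(n,X) for X in W(v[2],v[:2],edges(o))]); return map_coordinates(I,[uv[:,1],uv[:,0]],order=1)
            c-=np.mean(np.clip(s(d)-s(-d),-20,60))
        return c
    v0=np.array([0.515+.0075*np.cos(np.radians(118))*1,-.0573+.0075*np.sin(np.radians(118)),np.radians(118)])
    r=minimize(cost,v0,method='Nelder-Mead',options=dict(initial_simplex=v0+np.array([[0,0,0],[.006,0,0],[0,.006,0],[0,0,.03]]),xatol=1e-4,fatol=1e-3))
    print(names,r.x[:2],np.degrees(r.x[2]),r.fun,cost(v0))
E
```

```text
[[ 0.6504 -0.1451]
 [ 0.5118 -0.2192]
 [ 0.3786  0.0304]
 [ 0.5203  0.1022]] [0.1572 0.2829 0.1589 0.2793]Traceback (most recent call last):
  File "<stdin>", line 27, in <module>
    res = _minimize_neldermead(fun, x0, args, callback, bounds=bounds,
                               **options)
    fxc = func(xc)
    fx = function(np.copy(x), *(wrapper_args + args))
  File "<stdin>", line 24, in cost
  File "<stdin>", line 23, in s
  File "h.py", line 14, in proj
    p=cam(n); f=192/np.tan(np.radians(p['fov_y']/2))
  File "h.py", line 4, in cam
    p=camera_params(n); return p
ValueError: time passes only in moves, steps and waits
```

```bash
sed -i 's/^    p=camera_params(n); return p/    if n not in _C: _C[n]=camera_params(n)\n    return _C[n]/; s/^def cam/_C={}\ndef cam/' h.py
cat > fit.py <<'E'
from h import *
from scipy.optimize import minimize
from scipy.ndimage import map_coordinates
np.set_printoptions(precision=4,suppress=True)
ims={n:cv2.GaussianBlur(read_camera(n),(0,0),0.6).astype(float).mean(2) for n in ['top','scene']}
def W(th,o,P):
    c,s=np.cos(th),np.sin(th); P=np.asarray(P,float); return np.c_[o[0]+c*P[:,0]-s*P[:,1],o[1]+s*P[:,0]+c*P[:,1],P[:,2]]
d=.006
def edges(off):
    L=[]
    xs=np.linspace(-.145,.13,80); ys=np.linspace(-.075,.075,50)
    L+=[(x,.08+off,.012) for x in xs]+[(x,-.08-off,.012) for x in xs]+[(-.15-off,y,.012) for y in ys]+[(.135+off,y,.012) for y in ys]
    return np.array(L)
for names in [['top'],['scene'],['top','scene']]:
    def cost(v):
        c=0
        for n in names:
            I=ims[n]
            def s(o):
                uv=np.array([proj(n,X) for X in W(v[2],v[:2],edges(o))]); return map_coordinates(I,[uv[:,1],uv[:,0]],order=1)
            c-=np.mean(np.clip(s(d)-s(-d),-20,60))
        return c
    v0=np.array([0.515+.0075*np.cos(np.radians(118))*1,-.0573+.0075*np.sin(np.radians(118)),np.radians(118)])
    r=minimize(cost,v0,method='Nelder-Mead',options=dict(initial_simplex=v0+np.array([[0,0,0],[.006,0,0],[0,.006,0],[0,0,.03]]),xatol=1e-4,fatol=1e-3))
    print(names,r.x[:2],np.degrees(r.x[2]),r.fun,cost(v0))
v=r.x
for n,(x0,y0) in {'top':(215,155),'scene':(150,150)}.items():
    im=read_camera(n); c=cv2.resize(im[y0:y0+140,x0:x0+140,::-1],None,fx=4.2,fy=4.2,interpolation=cv2.INTER_CUBIC)
    def pl(P,col,close=True):
        uv=np.array([proj(n,X) for X in W(v[2],v[:2],P)]); q=((uv+.5-[x0,y0])*4.2).astype(np.int32); cv2.polylines(c,[q],close,col,1)
    pl([(-.15,-.08,.012),(.135,-.08,.012),(.135,.08,.012),(-.15,.08,.012)],(0,255,0))
    for s in (1,-1): pl([(-.12,s*.0345,.022),(.045,s*.0345,.022)],(0,0,255),False)
    pl([(.045,-.035,.034),(.045,.035,.034)],(255,0,0),False)
    pl([(.092,0,.057),(.092-.145*np.sin(.3),0,.057+.145*np.cos(.3))],(0,255,255),False)
    for dx in (.025,.05):
        x=-.0075-dx-.0525; pl([(x,-.028,.046),(x,.028,.046)],(255,0,255),False)
    cv2.imwrite(f'pics/ov_{n}.png',c)
E
python3 fit.py
```

```text
['top'] [ 0.5106 -0.0495] 117.644555487333 -39.49278171789471 -38.76798222070797
['scene'] [ 0.5173 -0.0546] 117.92219004918219 -45.880449708889664 -27.60011117893862
['top', 'scene'] [ 0.5156 -0.0544] 117.88393981180948 -74.18909243240073 -66.3680933996466
```

View pics/ov_top.png

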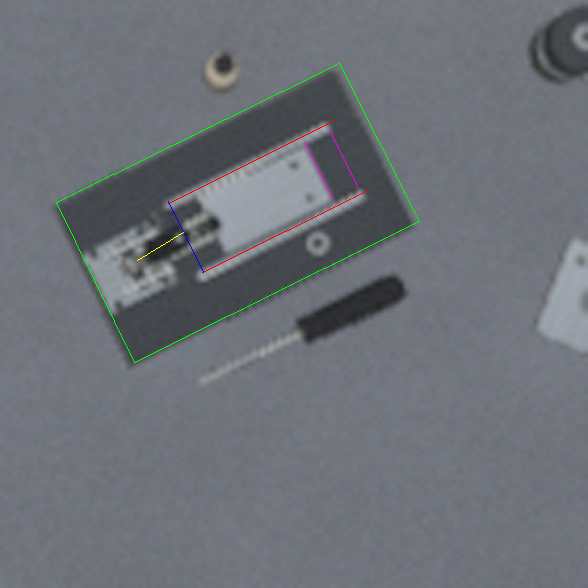

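View pics/ov_scene.png

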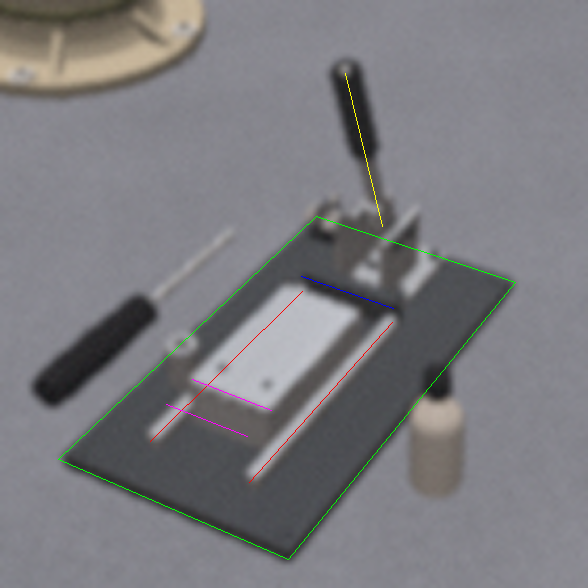

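Camera fits agree to a few mm: fixture origin ≈ (0.514, −0.053), yaw ≈ 117.8°. The cover is about 25 mm short of the stop. Next I turn the tool so its x lies along the fixture x, close the fingers, and fly to a point behind the cover.

Request:
{"api": "jog_arm", "payload": {
  "moves": [
    [0,0,0,6.25,0],
    [0,0,0,6.25,0],
    [0,0,0,6.25,0],
    [0,0,0,6.25,0],
    [0,0,0,6.25,0],
    [0,0,0,6.25,0],
    [0,0,0,0,0],
    [0,0,0,0,0]
  ],
  "squeeze": 20
}}

```text
t: 2.42
eef_pos: [0.2609, 0.568, 0.4047]
ee_rot: [-180.0, 0.0, 118.0]
contact_force: [0.6, 0.1, -0.9]
width: 0.0001
```

Request:
{"api": "jog_arm", "payload": {
  "moves": [
    [-0.0396,-0.0033,0,0,0],
    [-0.0396,-0.0033,0,0,0],
    [-0.0396,-0.0033,0,0,0],
    [-0.0396,-0.0033,0,0,0],
    [-0.0396,-0.0033,0,0,0],
    [-0.0396,-0.0033,0,0,0],
    [-0.0396,-0.0033,0,0,0],
    [-0.0396,-0.0033,0,0,0],
    [-0.0396,-0.0033,0,0,0],
    [-0.0396,-0.0033,0,0,0],
    [-0.0396,-0.0033,0,0,0],
    [-0.0396,-0.0033,0,0,0],
    [-0.0396,-0.0033,0,0,0],
    [-0.0396,-0.0033,0,0,0],
    [-0.0396,-0.0033,0,0,0],
    [-0.0396,-0.0033,0,0,0],
    [-0.0396,-0.0033,0,0,0],
    [-0.0396,-0.0033,0,0,0],
    [-0.0396,-0.0033,0,0,0],
    [-0.0396,-0.0033,0,0,0]
  ]
}}

```text
t: 4.08
eef_pos: [0.5728, -0.165, 0.4048]
ee_rot: [180.0, 0.0, 118.1]
contact_force: [1.0, 0.3, 0.2]
width: -0.0002
```

Request:
{"api": "jog_arm", "payload": {
  "moves": [
    [0,0,0.035,0,0],
    [0,0,0.035,0,0],
    [0,0,0.035,0,0],
    [0,0,0.035,0,0],
    [0,0,0.02,0,0],
    [0,0,0.02,0,0],
    [0,0,0,0,0],
    [0,0,0,0,0]
  ]
}}

```text
t: 4.75
eef_pos: [0.5719, -0.1632, 0.2241]
ee_rot: [-179.9, -0.1, 118.0]
contact_force: [-0.4, 0.4, -0.6]
width: 0.0001
```

```bash
cat > look.py <<'E'
import sys
from h import *
tag=sys.argv[1]
im=[cv2.resize(read_camera(n)[y0:y0+130,x0:x0+130,::-1],None,fx=3,fy=3,interpolation=cv2.INTER_CUBIC) for n,x0,y0 in (('scene',150,150),('top',215,130))]
cv2.imwrite(f'pics/{tag}.png',np.hstack(im))
o=observe(); print(o['t'],o['eef_pos'],o['ee_rot'],o['contact_force'])
E
python3 look.py l1
```

```text
4.85 [ 0.57281691 -0.16368715  0.22626694] [1.79911908e+02 7.85535491e-02 1.17902734e+02] [-0.00234937 -0.47895444  1.34370041]
```

View pics/l1.png

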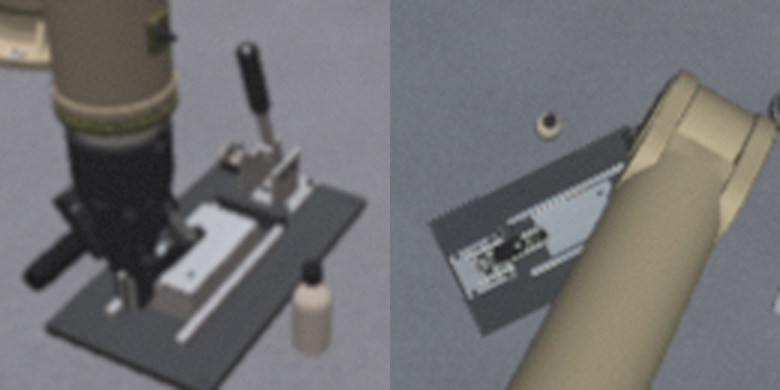

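The gripper is behind the cover (fingertips at about (135,295) px in the left panel), with its knuckles spread across the fixture's y. I lower it to rail-top height and move forward until contact.

Request:
{"api": "jog_arm", "payload": {
  "moves": [
    [0,0,0.013,0,0],
    [0,0,0.013,0,0],
    [0,0,0,0,0],
    [0,0,0,0,0]
  ]
}}

```text
t: 5.18
eef_pos: [0.5718, -0.1631, 0.1978]
ee_rot: [-179.9, -0.1, 117.8]
contact_force: [-0.3, 0.3, 0.3]
width: 0.0001
```

Request:
{"api": "jog_arm", "payload": {
  "moves": [
    [0.003,0,0,0,0],
    [0.003,0,0,0,0],
    [0.003,0,0,0,0],
    [0.003,0,0,0,0],
    [0.003,0,0,0,0],
    [0,0,0,0,0],
    [0,0,0,0,0]
  ]
}}

```text
t: 5.77
eef_pos: [0.5652, -0.1498, 0.1988]
ee_rot: [180.0, -0.0, 117.9]
contact_force: [-0.5, 0.3, 0.0]
width: -0.0003
```

```bash
python3 look.py l2
```

```text
5.8667 [ 0.56523524 -0.15016656  0.19880054] [1.79995077e+02 1.03414221e-02 1.17818213e+02] [ 0.14509113 -0.1099833  -0.01787594]
```

View pics/l2.png

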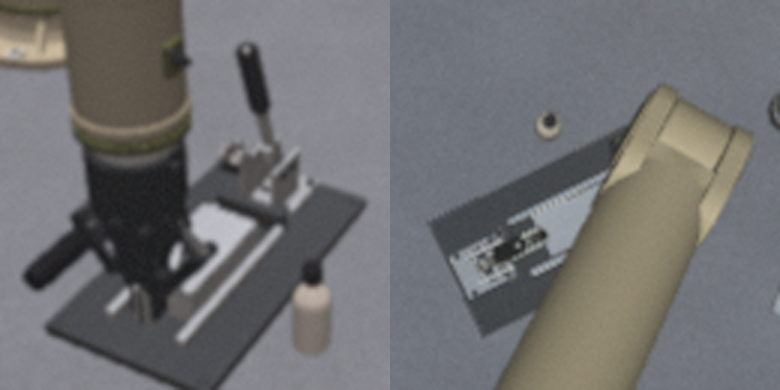

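The fingertips stand just behind the cover's end wall, at about (150,310) px, with no contact yet. Start pushing.

Request:
{"api": "jog_arm", "payload": {
  "moves": [
    [0.002,0,0,0,0],
    [0.002,0,0,0,0],
    [0.002,0,0,0,0],
    [0.002,0,0,0,0],
    [0.002,0,0,0,0],
    [0.002,0,0,0,0],
    [0.002,0,0,0,0],
    [0.002,0,0,0,0],
    [0.002,0,0,0,0],
    [0.002,0,0,0,0]
  ]
}}

```text
t: 6.7
eef_pos: [0.5558, -0.1324, 0.1987]
ee_rot: [-180.0, 0.0, 117.8]
contact_force: [1.2, -2.1, -0.2]
width: -0.0
```

Request:
{"api": "jog_arm", "payload": {
  "moves": [
    [0.0015,0,0,0,0],
    [0.0015,0,0,0,0],
    [0.0015,0,0,0,0],
    [0.0015,0,0,0,0],
    [0.0015,0,0,0,0],
    [0.0015,0,0,0,0]
  ]
}}

```text
t: 7.2
eef_pos: [0.5516, -0.1243, 0.1987]
ee_rot: [-180.0, 0.0, 117.8]
contact_force: [-0.4, -1.7, -0.5]
width: -0.0
```

```bash
python3 look.py l3
```

```text
7.3 [ 0.55156552 -0.12416775  0.19870446] [-1.79994887e+02 -1.97425176e-02  1.17835523e+02] [-0.40710724 -0.99975963 -0.30466352]
```

View pics/l3.png

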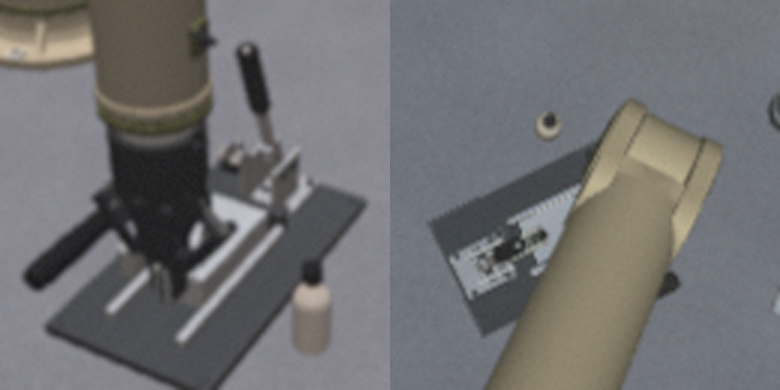

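The cover is sliding at about 2 N, roughly 10 mm from home. Continue slowly, watching the force.

Request:
{"api": "jog_arm", "payload": {
  "moves": [
    [0.0015,0,0,0,0],
    [0.0015,0,0,0,0],
    [0.0015,0,0,0,0],
    [0.0015,0,0,0,0]
  ]
}}

```text
t: 7.63
eef_pos: [0.5488, -0.1191, 0.1987]
ee_rot: [180.0, 0.0, 117.8]
contact_force: [1.1, -1.8, 0.1]
width: 0.0001
```

Request:
{"api": "jog_arm", "payload": {
  "moves": [
    [0.001,0,0,0,0],
    [0.001,0,0,0,0],
    [0,0,0,0,0]
  ]
}}

```text
t: 7.88
eef_pos: [0.5479, -0.1171, 0.1987]
ee_rot: [-180.0, -0.0, 117.8]
contact_force: [0.0, -1.9, -0.2]
width: -0.0001
```

Request:
{"api": "jog_arm", "payload": {
  "moves": [
    [0.001,0,0,0,0],
    [0.001,0,0,0,0],
    [0,0,0,0,0]
  ]
}}

```text
t: 8.13
eef_pos: [0.547, -0.1155, 0.1987]
ee_rot: [-180.0, -0.0, 117.8]
contact_force: [-0.5, -1.7, 0.7]
width: 0.0003
```

Request:
{"api": "jog_arm", "payload": {
  "moves": [
    [0.001,0,0,0,0],
    [0.001,0,0,0,0],
    [0,0,0,0,0]
  ]
}}

```text
t: 8.38
eef_pos: [0.546, -0.1137, 0.1987]
ee_rot: [-180.0, -0.0, 117.8]
contact_force: [0.5, -1.6, 0.4]
width: -0.0003
```

Request:
{"api": "jog_arm", "payload": {
  "moves": [
    [0.001,0,0,0,0],
    [0.001,0,0,0,0],
    [0,0,0,0,0]
  ]
}}

```text
t: 8.63
eef_pos: [0.5453, -0.1125, 0.1988]
ee_rot: [180.0, 0.1, 117.8]
contact_force: [2.9, -4.1, -0.8]
width: -0.0001
```

Request:
{"api": "jog_arm", "payload": {
  "moves": [
    [0.001,0,0,0,0],
    [0,0,0,0,0]
  ]
}}

```text
t: 8.8
eef_pos: [0.5451, -0.1123, 0.1991]
ee_rot: [180.0, 0.2, 117.8]
contact_force: [3.6, -6.8, -1.2]
width: -0.0003
```

Request:
{"api": "jog_arm", "payload": {
  "moves": [
    [0.001,0,0,0,0],
    [0.001,0,0,0,0],
    [0,0,0,0,0],
    [0,0,0,0,0]
  ]
}}

```text
t: 9.13
eef_pos: [0.5447, -0.1119, 0.1997]
ee_rot: [179.9, 0.3, 117.7]
contact_force: [6.3, -9.9, -1.6]
width: -0.0001
```

```bash
python3 look.py l4
```

```text
9.2333 [ 0.54468575 -0.11190628  0.19968121] [179.89338001   0.32438408 117.69139025] [  6.12283579 -10.54107025  -1.14367086]
```

View pics/l4.png

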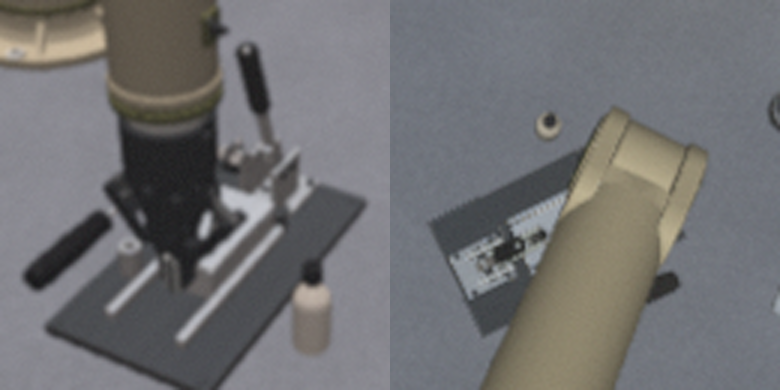

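The force rose to 12 N with no more advance, so the cover is on the stop. I back off, rise to handle height, and check.

Request:
{"api": "jog_arm", "payload": {
  "moves": [
    [-0.008,0,0,0,0],
    [-0.012,0,0,0,0],
    [0,0,0,0,0],
    [0,0,-0.03,0,0],
    [0,0,-0.03,0,0],
    [0,0,-0.03,0,0],
    [0,0,-0.032,0,0],
    [0,0,0,0,0],
    [0,0,0,0,0]
  ]
}}

```text
t: 9.98
eef_pos: [0.5535, -0.1271, 0.3224]
ee_rot: [179.8, 0.1, 117.8]
contact_force: [0.4, -0.2, -0.7]
width: -0.0003
```

```bash
python3 look.py l5; python3 - <<'E'
from h import *
for q,z in [('stop_face',.023),('handle_top',.1955),('handle_pivot',.057),('cover',.012)]:
    r=[(q,n,np.round(a['point'],1),round(a['conf'],2),at_z(n,a['point'],z)) for n in ['scene','top'] for a in pinpoint(n,q)[:2]]
    c,s=np.cos(np.radians(117.8)),np.sin(np.radians(117.8))
    for x in r:
        d=x[4][:2]-[.514,-.053]; print(*x[:4],'fix',np.round([c*d[0]+s*d[1],-s*d[0]+c*d[1]],4))
E
```

```text
10.0833 [ 0.55275043 -0.12666501  0.3197313 ] [-1.79939438e+02 -8.23835310e-02  1.17841042e+02] [-0.33530033 -0.46110171 -0.33820621]
stop_face scene [233.4 223.7] 0.93 fix [ 0.0392 -0.0072]
stop_face scene [240.6 204. ] 0.53 fix [0.1297 0.0223]
stop_face top [259.3 211.6] 0.66 fix [0.0418 0.0019]
stop_face top [272.5 206.3] 0.63 fix [-0.0113  0.006 ]
handle_top scene [228.6 164.8] 0.73 fix [0.0526 0.0116]
handle_top top [256.9 212.2] 0.56 fix [0.0545 0.004 ]
handle_pivot scene [243.1 199.4] 0.74 fix [0.1113 0.0032]
handle_pivot scene [326.1 170.6] 0.57 fix [ 0.3864 -0.15  ]
handle_pivot top [248.5 220.1] 0.38 fix [0.0918 0.0131]
cover scene [220.7 233.9] 0.76 fix [-0.0032  0.0073]
cover scene [192.9 238.3] 0.42 fix [-0.054   0.0615]
cover top [273.2 208.7] 0.65 fix [-0.0104  0.0151]
```

View pics/l5.png

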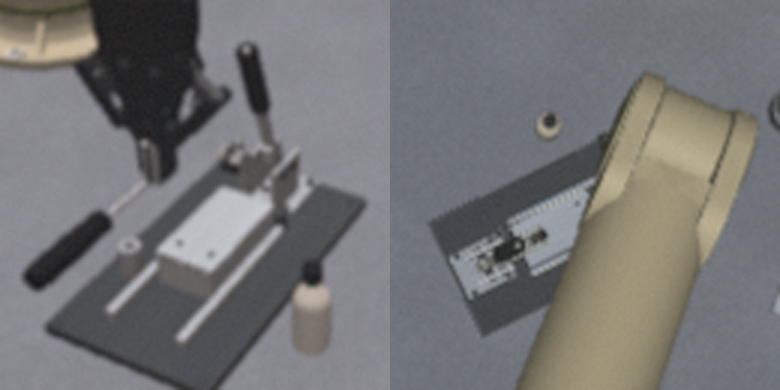

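The cover sits against the stop with no gap and the clamp is still open: handle top at about (246,48) px in the left panel. I move over the pressing arm to just before the handle.

Request:
{"api": "jog_arm", "payload": {
  "moves": [
    [0.011,-0.0004,0,0,0],
    [0.011,-0.0004,0,0,0],
    [0.011,-0.0004,0,0,0],
    [0.011,-0.0004,0,0,0],
    [0.011,-0.0004,0,0,0],
    [0.011,-0.0004,0,0,0],
    [0.011,-0.0004,0,0,0],
    [0.011,-0.0004,0,0,0],
    [0,0,0,0,0],
    [0,0,0,0,0]
  ]
}}

```text
t: 11.32
eef_pos: [0.5089, -0.0497, 0.3209]
ee_rot: [180.0, -0.0, 117.9]
contact_force: [0.1, -0.7, 0.6]
width: 0.0001
```

```bash
python3 look.py l6
```

```text
11.4167 [ 0.50923369 -0.05093144  0.32089973] [1.79975393e+02 1.85116424e-02 1.17824000e+02] [-0.21760313 -0.84407934 -0.19043184]
```

View pics/l6.png

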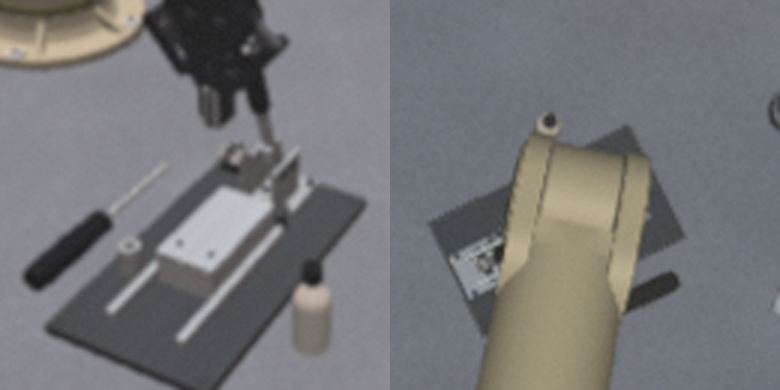

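Request:
{"api": "jog_arm", "payload": {
  "moves": [
    [0.004,0,0,0,0],
    [0.004,0,0,0,0],
    [0.004,0,0,0,0],
    [0.004,0,0,0,0],
    [0.004,0,0,0,0],
    [0.004,0,0,0,0],
    [0.004,0,0,0,0],
    [0.004,0,0,0,0]
  ]
}}

```text
t: 12.08
eef_pos: [0.4947, -0.0231, 0.3214]
ee_rot: [179.9, 0.2, 117.8]
contact_force: [5.6, -6.7, 2.7]
width: -0.0
```

```bash
python3 look.py l7
```

```text
12.1833 [ 0.49461103 -0.02279538  0.32122806] [1.79906241e+02 1.20142499e-01 1.17789245e+02] [ 3.72434344 -3.56682646 -1.71683543]
```

View pics/l7.png

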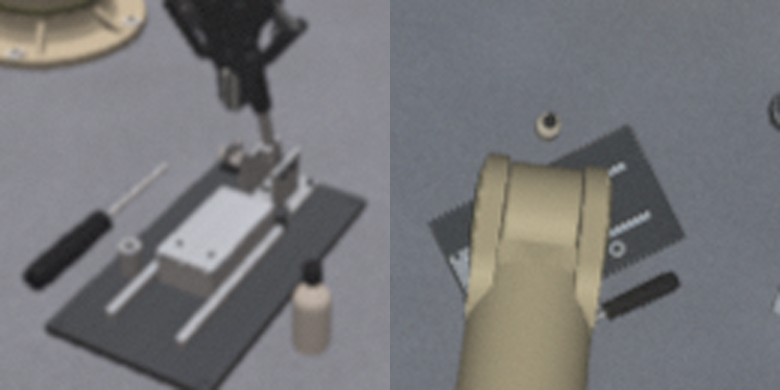

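In contact with the handle at about 7 N, as expected. Continue pushing.

Request:
{"api": "jog_arm", "payload": {
  "moves": [
    [0.004,0,0,0,0],
    [0.004,0,0,0,0],
    [0.004,0,0,0,0],
    [0.004,0,0,0,0],
    [0.004,0,0,0,0],
    [0.004,0,0,0,0],
    [0.004,0,0,0,0],
    [0.004,0,0,0,0]
  ]
}}

```text
t: 12.85
eef_pos: [0.4801, 0.0048, 0.3217]
ee_rot: [179.8, 0.2, 117.7]
contact_force: [3.9, -4.4, 2.7]
width: 0.0
```

```bash
python3 look.py l8
```

```text
12.95 [0.47987869 0.00535727 0.32154615] [1.79865760e+02 1.27877376e-01 1.17776800e+02] [ 4.21193388 -3.9157511   0.24590929]
```

View pics/l8.png

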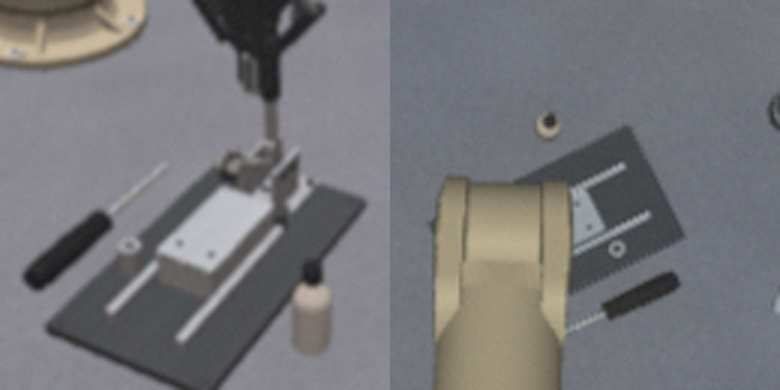

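The handle is nearly upright and following. Continue through the dead point.

Request:
{"api": "jog_arm", "payload": {
  "moves": [
    [0.004,0,0,0,0],
    [0.004,0,0,0,0],
    [0.004,0,0,0,0],
    [0.004,0,0,0,0],
    [0.004,0,0,0,0],
    [0.004,0,0,0,0],
    [0.004,0,0,0,0],
    [0.004,0,0,0,0],
    [0.004,0,0,0,0],
    [0.004,0,0,0,0]
  ]
}}

```text
t: 13.78
eef_pos: [0.461, 0.0404, 0.321]
ee_rot: [179.9, 0.1, 117.7]
contact_force: [3.1, -4.7, -0.8]
width: -0.0
```

```bash
python3 look.py l9
```

```text
13.8833 [0.46066537 0.04112426 0.32085417] [1.79972034e+02 4.92589718e-02 1.17815196e+02] [ 1.83427009 -2.79304871 -0.38847586]
```

View pics/l9.png

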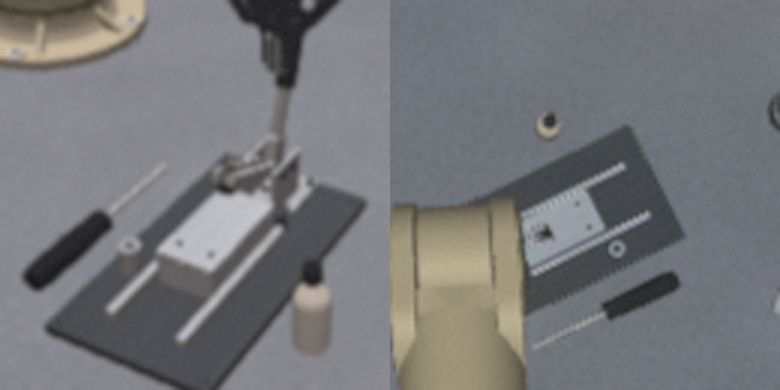

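Request:
{"api": "jog_arm", "payload": {
  "moves": [
    [0.004,0,0,0,0],
    [0.004,0,0,0,0],
    [0.004,0,0,0,0],
    [0.004,0,0,0,0],
    [0,0,0,0,0],
    [0,0,0,0,0]
  ]
}}

```text
t: 14.38
eef_pos: [0.4529, 0.056, 0.3206]
ee_rot: [-180.0, -0.0, 117.9]
contact_force: [0.2, -1.3, 0.4]
width: 0.0003
```

```bash
python3 look.py l10
```

```text
14.4833 [0.45312462 0.05553141 0.32068458] [-1.79994723e+02 -1.34858001e-02  1.17840182e+02] [0.32130718 0.08684548 0.02370144]
```

View pics/l10.png

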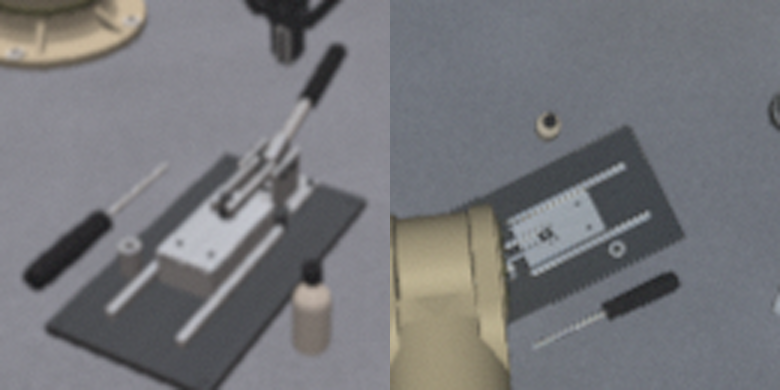

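The handle has snapped over with its end at about (335,55) px, the arm is level with the pad on the cover, and the contact force is zero. I retreat upwards and to the side for a clear check.

Request:
{"api": "jog_arm", "payload": {
  "moves": [
    [0,0,-0.02,0,0],
    [0,0,-0.03,0,0],
    [0,0,-0.03,0,0],
    [0,0,-0.02,0,0],
    [0.02,-0.005,0,0,0],
    [0.03,0.01,0,0,0],
    [0.03,0.01,0,0,0],
    [0.03,0.015,0,0,0],
    [0.03,0.015,0,0,0],
    [0.03,0.015,0,0,0],
    [0.03,0.015,0,0,0],
    [0,0,0,0,0],
    [0,0,0,0,0],
    [0,0,0,0,0]
  ]
}}

```text
t: 15.65
eef_pos: [0.4264, 0.2668, 0.4204]
ee_rot: [-180.0, 0.0, 117.8]
contact_force: [0.5, -0.3, 0.3]
width: -0.0001
```

```bash
python3 look.py l11; python3 - <<'E'
from h import *
v=(.514,-.053); th=np.radians(117.8); c,s=np.cos(th),np.sin(th)
n='scene'; im=read_camera(n)[140:270,150:290,::-1]; k=4.2; im=cv2.resize(im,None,fx=k,fy=k,interpolation=cv2.INTER_CUBIC)
def pl(P,col):
    q=[((proj(n,[v[0]+c*x-s*y,v[1]+s*x+c*y,z])+.5-[150,140])*k).astype(int) for x,y,z in P]; cv2.polylines(im,[np.array(q,np.int32)],False,col,1)
for a,col in ((1.5,(0,255,0)),(1.2,(0,0,255))):
    b=a-.3; pl([(.092,0,.057),(.092+.145*np.sin(b),0,.057+.145*np.cos(b))],col)
pl([(-.06,-.028,.046),(-.06,.028,.046),(.045,.028,.046),(.045,-.028,.046),(-.06,-.028,.046)],(255,0,255))
cv2.imwrite('pics/l11b.png',im)
for q in ['screwdriver','standoff','oil_bottle']:
    print(q,[(np.round(a['point'],1),round(a['conf'],2)) for n in ('scene','top') for a in pinpoint(n,q)[:1]])
E
```

```text
15.75 [0.42662974 0.26587894 0.420773  ] [-1.79995866e+02  1.02904195e-02  1.17694783e+02] [ 0.62379123 -0.90767755  0.55532758]
screwdriver [(array([183.2, 225.2]), 0.78), (array([286.8, 231.7]), 0.69)]
standoff [(array([194.8, 235.7]), 0.56), (array([288.5, 217.9]), 0.55)]
oil_bottle [(array([251. , 262.2]), 0.64), (array([349.5, 169.6]), 0.73)]
```

View pics/l11.png

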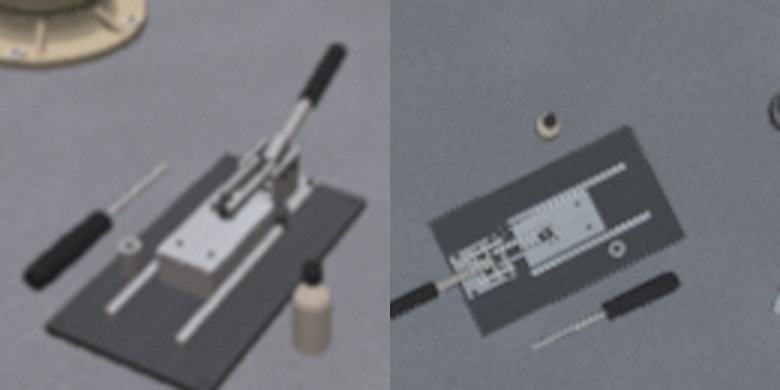

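View pics/l11b.png

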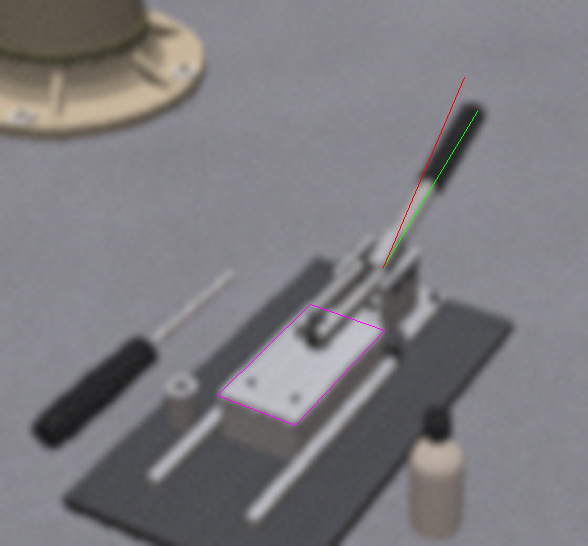

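The handle lies along the 1.50 rad overlay line and the cover matches the home outline. The pad is on the cover at about (318,330) px, and the standoff, bottle and screwdriver have not moved. Handing in.

```bash
python3 -c "
from cell import *
print(observe()['contact_force']); print(finish_job())"
```

```text
[-0.51368288  0.63627643  0.31416862]
the job is handed in; nothing more can be done
None
```

I pushed the cover home against the end stop, then threw the clamp handle over its dead point into lock. I handed the job in at about 15.8 s of the 48 s allowed; no verdict was reported.

- **Cover:** I pushed it with closed fingers at about 2 N until it met the stop. The force there rose to about 12 N with no further advance. In the last picture its outline matches the home position drawn over it.
- **Clamp:** I pushed the handle with about 7 N at first, fading until it snapped away. It lies along the line drawn for 1.50 rad, with the pad on the cover. I could not measure the pad's force on the cover; I only saw the pad touching.
- **Robot at the end:** it stands clear of everything, and the force reading is only noise (under 1.2 N).
- **Other things:** the standoff, screwdriver and oil bottle look unmoved. I did not re-check the motor, motor plate, screw cup and wrench, but the arm did not go down near them.

**Disagreements:** fitting the fixture's pose from each camera alone gave origins about 8 mm apart, mostly along the fixture, so I used a value between them and relied on contact. The network's last top-view report for the bottle landed on the motor, so I judged the bottle by the pictures.

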